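# Pack the stationery caddy under its cantilever tray

## Task

Pack the wooden stationery caddy: lift its cantilever top tray by the handle, up and over until it rests open by itself, lay whichever of the stapler, spectacle case, reading glass and marker lie on the right of the desk, in front of the vase, in the compartment underneath (those along the back stay), then lower the tray gently, without letting it drop, until it is fully down on the box. The ink bottle and the hand stamp stand in each other's places, so swap them at whatever point suits you: the bottle from the coaster belongs upright in the tray's square well (never let it tip over) and the stamp upright in the middle of the leather coaster. Keep the pen, pencil and rubber in the tray and leave the other things on the desk where they are.

Things in the scene. Friction and masses are not known exactly. Their poses are not given: they have to be found in the camera images.
- caddy: Fixed wooden box, 252 mm (x) by 220 mm (y), rim 66 mm above the desk. Origin: centre of its underside; z up. Walls 6 mm; compartment 240 mm (x) by 208 mm (y), floor 8 mm above the desk, 58 mm deep. A tray closes it on top; opened, the tray hangs over the desk on the box's +x side (about the robot's left), where the desk is bare for 150 mm
- caddy_in (a point): centre of the compartment floor, 8 mm above the desk, axes as the caddy's
- caddy_arm (a joint): angle q (rad) of the tray's four parallel arms, 175 mm long: 0 = tray down, 1.923 = open stop. The tray stays level; it moves 0.175*(sin(q-1.251)+0.949) m along the caddy's +x and 0.175*(cos(q-1.251)-0.314) m up (120 mm up at 1.25; at the stop 275 mm along, 82 mm up). Its weight (0.6 kg loaded) holds it at either end; let go between, it falls to one. Light friction, no spring
- tray_handle (a point): middle of the tray's handle: a dark round bar 12 mm thick, 122 mm long, along the caddy's y, on two posts 100 mm apart; centre 55 mm above the tray's inner floor, 127 mm above the desk when closed. Clear for 35 mm on both sides of its middle. Pinch it from above across the bar. Axes as the caddy's
- tray_center (a point): centre of the tray's inner floor (72 mm above the desk when closed), axes as the caddy's. Tray outside 252 x 220 mm, 34 mm high, walls 5 mm, floor 5 mm. A pen trough takes its -x part (x < -41 mm), 22 mm deep
- tray_well (a point): centre of the floor of the square well in the tray, at x +68, y +58 mm from the tray's centre, axes as the caddy's: inner width 62 mm, rim 24 mm above its floor, walls 4 mm. Holds the hand stamp at the start; the ink bottle belongs here, its sides parallel to the well's
- ink_bottle: Square dark ink bottle, 54 x 54 mm, 64 mm high with its cap, 0.19 kg. Origin: centre of its underside; x and y along its sides, z up. Body 46 mm high; on top a round fixed cap, 32 mm across, from 46 to 64 mm. Take it by the cap. Stands on the coaster at the start
- stamp: Hand stamp: foot 24 mm (its x) by 48 mm (its y), 16 mm high, and on it a turned knob handle about 24 mm thick up to 69 mm. Origin: centre of its underside (stands about 3 mm lower than the surface it is on). 0.06 kg. Stands in the tray's well at the start; belongs upright on the coaster
- coaster: Round leather coaster, 94 mm across, 4 mm thick, fixed to the desk. Origin: centre of its underside on the desk
- stapler: Black stapler, 150 mm (x) by 36 mm (y), 45 mm high, 0.28 kg. Origin: centre of its underside. The arm on top, from 28 to 45 mm high, is 28 mm wide. May be absent
- spectacle_case: Closed, rounded brown spectacle case, 58 mm (x) by 158 mm (y), 34 mm high, 0.09 kg, one rigid piece. Origin: centre of its underside. May be absent
- magnifier: Reading glass lying flat, 174 mm along its x, 0.11 kg: lens ring 79 mm across (centre at x +47 mm), 8 mm thick, underside 3 mm up; round handle 13.6 mm thick from x -87 to +9 mm. Origin: middle of its length, at desk level. Take the handle near the ring, about x -6 mm. May be absent
- marker: White marker pen with black cap lying flat, 17 mm (x) by 135 mm (y), 16 mm high. Origin: centre of its underside; it may have rolled. May be absent
- ball_pen: Black ball pen, 145 mm, lying in the tray's pen trough; rides with the tray and stays there
- pencil_b: Green pencil, 170 mm, in the pen trough; rides with the tray and stays there
- eraser: White and blue rubber, 46 x 21 mm, in the tray beside the well; stays there
- mug: White mug at the back, 94 mm high; leave alone
- index_cards: Banded pack of index cards, 78 x 127 mm, 22 mm high, at the left front; leave alone
- jar_candle: Candle in a glass jar, 76 mm across, 90 mm high, at the left; leave alone
Mind the look-alikes: they are no part of the job. There is more than one size of the stapler; the job needs the larger.

How it is judged (in metres and radians):
On the way, in this order (a step that is already met when the one before it is completed fails the run):
1. the tray has been lifted over and rests fully open (value of joint caddy_arm above 1.8 rad), for 0.2 s.
2. every stapler, case, reading glass and marker that is there lies in the compartment (x of stapler in the frame of caddy between -0.115 and 0.115 m and y of stapler in the frame of caddy between -0.1 and 0.1 m and z of stapler in the frame of caddy between -0.005 and 0.05 m and x of spectacle_case in the frame of caddy between -0.115 and 0.115 m and y of spectacle_case in the frame of caddy between -0.1 and 0.1 m and z of spectacle_case in the frame of caddy between -0.005 and 0.05 m and x of magnifier in the frame of caddy between -0.115 and 0.115 m and y of magnifier in the frame of caddy between -0.1 and 0.1 m and z of magnifier in the frame of caddy between -0.005 and 0.05 m and x of marker in the frame of caddy between -0.115 and 0.115 m and y of marker in the frame of caddy between -0.1 and 0.1 m and z of marker in the frame of caddy between -0.005 and 0.05 m), for 0.2 s.
3. the tray is fully down on the box again (value of joint caddy_arm below 0.03 rad), for 0.2 s.
At the end, for the whole second after the job is handed in: Present packing items in the compartment (origin within 115 mm in x, 100 mm in y, under 50 mm up); arm angle under 0.03 rad; bottle upright in the well (12 mm, 8 mm of its floor); stamp upright on the coaster (35 mm of its middle); pen, pencil, rubber in the tray; all at rest (all of step 2 and value of joint caddy_arm below 0.03 rad and horizontal distance between ink_bottle and tray_well below 0.012 m and z of ink_bottle in the frame of tray_well below 0.008 m and angle between each of ink_bottle, stamp's own z axis and vertical below 0.12 rad and horizontal distance between stamp and coaster below 0.035 m and height (world z) of stamp below 0.015 m and x of ball_pen in the frame of tray_center between -0.12 and 0.12 m and y of ball_pen in the frame of tray_center between -0.105 and 0.105 m and z of ball_pen in the frame of tray_center between -0.01 and 0.03 m and x of pencil_b in the frame of tray_center between -0.12 and 0.12 m and y of pencil_b in the frame of tray_center between -0.105 and 0.105 m and z of pencil_b in the frame of tray_center between -0.01 and 0.03 m and x of eraser in the frame of tray_center between -0.12 and 0.12 m and y of eraser in the frame of tray_center between -0.105 and 0.105 m and z of eraser in the frame of tray_center between -0.01 and 0.03 m and linear speed of each of stapler, spectacle_case, magnifier, marker, ink_bottle, stamp below 0.03 m/s); the robot touches nothing.
It fails at once if the tray was dropped shut (falling faster than 2 rad/s near the box) (value of joint caddy_arm below 0.5 rad and velocity of joint caddy_arm below -2 rad/s).
It fails at once if the ink bottle was tipped over (angle between ink_bottle's own z axis and vertical above 0.8 rad).
It fails at once if the mug, the index cards or the jar candle was shifted by more than 4 cm (distance of any of mug, index_cards, jar_candle from where it was at the start of the episode above 0.04 m).
Of stapler, spectacle_case, magnifier, marker only 2 to 3 are there at a start; the rules pass over those that are not, and their reading is None.
At some moment in a run one of stapler, spectacle_case, magnifier may be knocked a few centimetres aside while the robot is not near it.
It also fails if it takes over 210 s, if anything falls off the work surface, if the arm or the gripper's body presses on something with over 40 N, if the wrist force passes 120 N, or if a joint passes its speed limit or range.

## Robot

A 6-joint arm with a two-finger parallel gripper is mounted at the origin on a cart in front of the work surface, level with it; the furniture and walls round the work are solid. World frame = base frame: x ahead of the robot, y to its left, z up, the work surface at z = 0. Lengths are in mm, angles in rad, forces in N, time in s.
With the tool pointing down it reaches from about 325 to 875 mm from the base axis. Payload 4.4 kg.
Tool frame: the origin (TCP) lies on the centre line of the jaws, within the pads' length; the fingertips stand ahead of it and the grasp point (between the pads) lies 6 mm ahead of it (ctrl.tcp_to_tips is the z of the fingertips in the tool frame, in mm); z points along the fingers, y is the line along which they close (so a half turn about z gives the same grasp; the last joint's range is limited). The gripper opens to 85 mm and grips with 20 to 120 N. Pads are 22 mm wide; open, the fingers measure 114 mm over their backs; the gripper's body (76 mm by 85 mm) begins 54 mm behind the grasp point. The pads swing forward as they close: fully open they stand 13 mm farther back than shut.
Start: joints at [0.995, 0.207, 1.542, -0, 1.393, -0.15], TCP at [237.513, 523.655, 256.282] pointing down, gripper open.
Joint ranges: [-2.73, 2.73], [-0.86, 2.22], [0.23, 2.46], [-1.11, 4.25], [0.08, 2.63], [-2.82, 2.82]. Speed limits (rad/s): [2.79, 2.79, 3.14, 3.14, 3.14, 3.14].

## Interface

Orientations are given as a 3x3 rotation matrix whose columns are the frame's x, y, z axes.
In Python, from plant import ctrl, sensors, optics gives the robot as it stands. Calls block until the motion is done:
- ctrl.move_ptp(position, orientation): joint-space move of the TCP to a pose.
- ctrl.move_l(position, rot=None, vel=150, threshold=None): straight line of the TCP; rot=None keeps the orientation; vel is the mean speed in mm/s. With threshold (N) it stops when the force on the tool has changed by that much, and returns True; else False.
- ctrl.set_joints(angles): joint-space move.
- ctrl.gripper_to(opening, force=None): finger opening in mm; force is the grip in N (None keeps the last); returns when the fingers have stopped.
- ctrl.hold(seconds).
- ctrl.solve_ik(position, orientation): joint angles nearest the present ones, or None.
- sensors.read_state(): the state.
- optics.grab_frame(name): name is "scene" or "top"; returns (picture, depth): 400x640x3 uint8, red, green, blue; 400x640 float32, mm along the optical axis (not along the pixel's ray), 0 where there is no reading.
- optics.camera_params(name): a dict with "mtx" (3x3 intrinsics, pixels), "R" (3x3) and "t" (3): a world point X has camera coordinates R X + t. Camera axes: x right, y down, z forward; pixel columns grow to the right and rows downward; lengths in mm; the calibration is good to about 2 mm. A picture is of the moment at which its call begins. camera_params takes no time and is no camera call.
A pose or a line that the arm cannot do raises ctrl.MotionError and nothing moves.
- ctrl.finish_job(): hands the job in; it is judged then, once.
The state is a dict: "t": time; "q": joint angles; "qvel": joint speeds; "tau": joint torques, N m; "eef_pos": TCP position; "eef_rot": TCP orientation; "force": force on the tool from outside, world axes, zero at the start; "wrist_torque": the same for the moment, N m; "grip_width": finger opening in mm; "grasp_force": force on a finger pad.
Only numpy, scipy, OpenCV 4.12 (cv2) and the standard library are available. Lean on these libraries where they do the work, as an engineer would, in place of code of your own. Each camera call takes 0.05 s, during which the arm holds its last target. There are 200 camera calls.

## Working session

There is one attempt and no reset: what is moved stays moved. The work goes in short steps, each a Python script; the robot and the scene stay as the last script left them, time stands still between calls to the robot, and variables do not carry over. Pictures are saved under pics/ and viewed, at most 14 in all, crops included, and the job is handed in when it is done.

```bash
ls; mkdir -p pics; python3 - <<'E'
from plant import ctrl, sensors, optics
import cv2,numpy as np
for n in ("top","scene"):
    im,d=optics.grab_frame(n); cv2.imwrite(f"pics/{n}0.png",im[:,:,::-1]); np.savez(f"{n}0.npz",im=im,d=d)
    p=optics.camera_params(n); print(n,p['mtx'].tolist(),p['R'].round(4).tolist(),p['t'])
print(ctrl.tcp_to_tips, sensors.read_state())
E
```

```text
pics
top [[410.6514330192043, 0.0, 324.6177456714046], [0.0, 410.6514330192043, 196.7640554691035], [0.0, 0.0, 1.0]] [[0.015, -0.9999, -0.0007], [-0.9979, -0.0149, -0.063], [0.063, 0.0016, -0.998]] [  81.4935339   567.10620679 1560.78142159]
scene [[364.7418088094569, 0.0, 314.95218372058645], [0.0, 364.7418088094569, 203.35498928313655], [0.0, 0.0, 1.0]] [[0.9247, -0.3802, 0.0185], [-0.2751, -0.7012, -0.6578], [0.2631, 0.6032, -0.753]] [-479.17548832  260.84376149 1018.51219331]
25.0 {'t': 0.1, 'q': array([ 9.94503112e-01,  2.07379577e-01,  1.54281983e+00,  2.29301620e-06,
        1.39350970e+00, -1.50503742e-01]), 'qvel': array([-0.00074495, -0.00168495, -0.00210653, -0.00167263,  0.00016163,
        0.00175309]), 'tau': array([-6.42799587e-04, -3.84093583e+01, -2.92549878e+01, -2.15395485e-04,
        4.86493213e-03, -2.87060368e-05]), 'eef_pos': array([237.15823703, 523.11399656, 255.21224777]), 'eef_rot': array([[-9.10712580e-01,  4.13039055e-01, -1.15518839e-03],
       [ 4.13040547e-01,  9.10710910e-01, -1.77338986e-03],
       [ 3.19563394e-04, -2.09218810e-03, -9.99997760e-01]]), 'force': array([-0.2976364 , -0.71981746, -0.21675529]), 'wrist_torque': array([-0.08526379,  0.0196139 , -0.07125595]), 'grasp_force': 0.0, 'grip_width': 85.48558466050288}
```

View pics/top0.png

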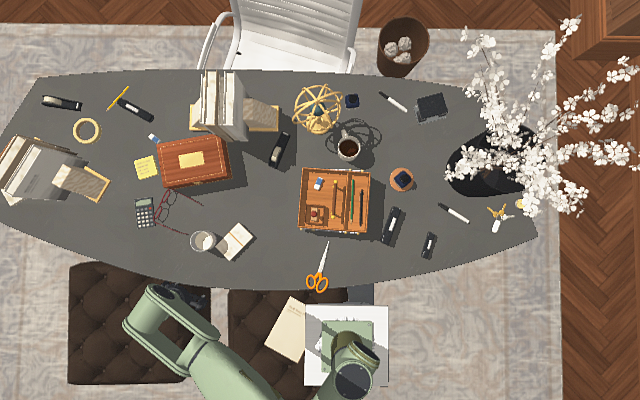

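View pics/scene0.png

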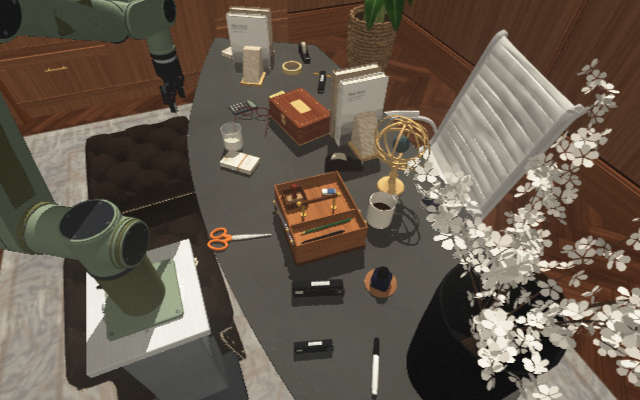

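Top view: caddy centre (335,202) with the pen trough on the right, stamp in the well at (316,213), and ink bottle on the coaster at (402,180).

- **Stapler candidates:** (393,225), about 38 px long; (429,245), about 25 px; (281,150) and (130,108), which are at the back or left. I take (393,225) because it is the larger one at right front.
- **Marker candidates:** (453,212), in front of the vase, and (392,102), along the back. I take (453,212).

I see no case or reading glass at the right. I'll confirm in an enlarged crop.

```bash
cat > h.py <<'E'
from plant import ctrl, sensors, optics
import cv2,numpy as np
P={n:optics.camera_params(n) for n in("top","scene")}
def ray(n,u,v,z):
    p=P[n];R,t=np.array(p['R']),np.array(p['t']);c=-R.T@t
    d=R.T@np.linalg.inv(p['mtx'])@np.array([u,v,1.]);return (c+d*(z-c[2])/d[2])[:2]
def proj(n,X):
    p=P[n];c=p['mtx']@(p['R']@np.array(X,float)+p['t']);return c[:2]/c[2]
def grab(n,name=None,box=None,s=1):
    im,d=optics.grab_frame(n)
    if name:
        o=im[:,:,::-1]
        if box: x0,y0,x1,y1=box;o=o[y0:y1,x0:x1]
        cv2.imwrite(f"pics/{name}.png",cv2.resize(o,None,fx=s,fy=s,interpolation=cv2.INTER_CUBIC))
    return im,d
def rot(a): # tool down, y (closing) axis along world angle a
    y=np.array([np.cos(a),np.sin(a),0]);z=np.array([0,0,-1.]);return np.column_stack([np.cross(y,z),y,z])
E
python3 - <<'E'
from h import *
im=np.load("top0.npz")['im'];d=np.load("top0.npz")['d']
cv2.imwrite("pics/c1.png",cv2.resize(im[140:265,290:480,::-1],None,fx=4.2,fy=4.2,interpolation=cv2.INTER_CUBIC))
# dark blobs
g=im.max(2)
def blob(mask,x0,y0,x1,y1,z,name):
    m=np.zeros(mask.shape,np.uint8);m[y0:y1,x0:x1]=mask[y0:y1,x0:x1]
    c=max(cv2.findContours(m,0,cv2.CHAIN_APPROX_NONE)[0],key=cv2.contourArea)
    w=np.array([ray("top",*p[0],z) for p in c],np.float32);r=cv2.minAreaRect(w)
    print(name,np.round(r[0],1),np.round(r[1],1),round(r[2],1),cv2.contourArea(c))
print(im[222:230:2,385:402:3].tolist())
dk=(g<50).astype(np.uint8)
blob(dk,378,200,408,247,40,"stapler");blob(dk,420,230,440,260,30,"small")
wh=(im.min(2)>140).astype(np.uint8);blob(wh,435,195,475,228,14,"markerwhite")
hsv=cv2.cvtColor(im,cv2.COLOR_RGB2HSV)
br=((hsv[...,0]<20)&(hsv[...,1]>100)&(g>60)).astype(np.uint8)
br2=cv2.morphologyEx(br,cv2.MORPH_CLOSE,np.ones((5,5)))
blob(br2,290,155,376,240,100,"caddy");blob(br2,385,160,420,198,4,"coaster")
E
```

```text
[[[115, 112, 104], [52, 55, 56], [207, 198, 189], [246, 242, 235], [67, 64, 62], [68, 67, 63]], [[74, 73, 73], [53, 53, 56], [255, 254, 247], [87, 84, 84], [68, 66, 65], [69, 68, 64]], [[60, 62, 64], [46, 49, 53], [249, 246, 241], [51, 51, 49], [69, 67, 67], [65, 65, 61]], [[56, 58, 60], [29, 33, 38], [253, 249, 243], [47, 48, 46], [73, 70, 66], [62, 61, 57]]]
stapler [ 481.7 -179.5] [10.7 80.2] 71.8 0.5
small [ 401.6 -304.5] [ 8.3 27.4] 56.4 2.0
markerwhite [ 501.8 -424.3] [89.5 14.4] 58.5 65.0
caddy [551.6  56. ] [252.7 237.8] 86.5 4082.5
coaster [ 638.5 -207.9] [90.1 89.4] 0.3 421.0
```

View pics/c1.png

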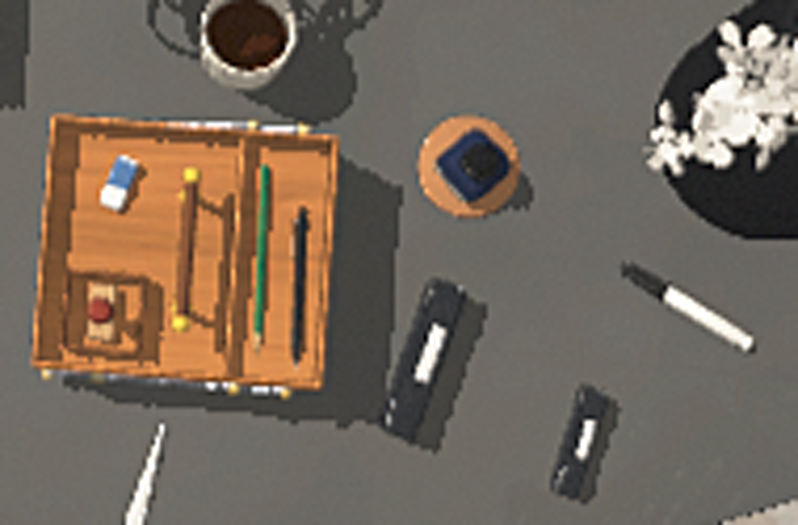

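The crop confirms it. The large stapler runs (432,285) to (405,437) in crop pixels, is about twice as long as the small one at (585,443), and is the one I want. The marker is at (690,305), bottle cap at (485,158), bar at (185,250) and stamp knob at (100,310). Next I refine these with the depth image.

```bash
python3 - <<'E'
from h import *
f=np.load("top0.npz");im,d=f['im'],f['d']
p=P["top"];v,u=np.mgrid[:400,:640]
C=(np.linalg.inv(p['mtx'])@np.stack([u.ravel(),v.ravel(),np.ones(u.size)]))*d.ravel()
W=(np.array(p['R']).T@(C-np.array(p['t'])[:,None])).T.reshape(400,640,3);np.save("W0.npy",W)
def seg(name,box,lo,hi):
    x0,y0,x1,y1=box;w=W[y0:y1,x0:x1].reshape(-1,3);w=w[(w[:,2]>lo)&(w[:,2]<hi)]
    if len(w)<4: print(name,len(w));return
    r=cv2.minAreaRect(w[:,:2].astype(np.float32))
    print(name,len(w),"mean",w.mean(0).round(1),"rect",np.round(r[0],1),np.round(r[1],1),round(r[2],1))
print("desk z",W[250,380:410:6,2].round(1),W[215,425:440:4,2].round(1))
seg("stapler",(376,200,410,250),15,70);seg("stapler top",(376,200,410,250),36,70)
seg("small",(418,228,442,262),10,70)
seg("marker",(433,196,475,228),6,40)
seg("bottle",(385,160,418,195),30,58);seg("cap",(385,160,418,195),58,90)
seg("handle",(325,178,342,222),115,150);seg("stampknob",(308,205,322,222),115,160)
seg("rim",(290,160,380,240),90,112);seg("eraser",(313,174,325,194),78,90)
cp=lambda x,y,z:ray("top",x/4.2+290-.4,y/4.2+140-.4,z).round(1)
T=[cp(x,y,101) for x,y in((52,117),(338,133),(323,388),(35,370))];print("tray",T,np.mean(T,0))
print("bar",cp(190,178,129),cp(180,322,129),"knob",cp(100,308,138),"cap",cp(485,158,68))
print("bottlecorners",[cp(*q,50) for q in((482,130),(438,165),(473,203),(517,168))])
print("coaster",cp(469,166,4),"marker",cp(623,266,12),cp(752,345,12))
print("stapler",[cp(*q,45) for q in((432,281),(465,290),(423,444),(388,428))])
E
```

```text
desk z [ 0.3  6.  -3.   0.7  0.7] [-4.   2.1 -3.5 -0.8]
stapler 300 mean [ 462.1 -161.6   42. ] rect [ 461.9 -160. ] [ 36.  144.9] 68.5
stapler top 270 mean [ 460.2 -161.3   43.4] rect [ 460.8 -160.5] [ 32.  143.3] 69.8
small 148 mean [ 390.8 -305.7   28.1] rect [ 391.4 -303.9] [68.6 88.8] 43.2
marker 218 mean [ 513.3 -405.4   12.2] rect [ 516.6 -407.6] [118.6 159.1] 3.2
bottle 129 mean [ 636.2 -201.6   40.1] rect [ 638.5 -205.3] [53.8 55.5] 34.6
cap 62 mean [ 638.5 -205.2   68.5] rect [ 638.9 -204.9] [29. 30.] 44.2
handle 131 mean [553.2  56.6 132.6] rect [553.5  56.2] [ 14.4 140.6] 87.4
stampknob 36 mean [498.9 129.3 134.8] rect [499.2 129.3] [22.5 20.2] 46.6
rim 552 mean [546.5  60.2  99. ] rect [553.2  56.5] [252.6 230.8] 86.5
eraser 69 mean [612.  114.4  83.9] rect [612.8 113.3] [66.9 40.8] 0.9
tray [array([666.8, 174.2]), array([656.4, -74.9]), array([435.1, -63.8]), array([446.8, 184.9])] [551.275  55.1  ]
bar [612.4  54. ] [489.6  60.8] knob [500.3 128.6] cap [ 640.2 -209.3]
bottlecorners [array([ 667.6, -210.1]), array([ 635.3, -170.6]), array([ 601.5, -202.2]), array([ 633.7, -241.6])]
coaster [ 639.9 -207. ] marker [ 548.9 -347.1] [ 478.3 -464.9]
stapler [array([ 531.1, -166.5]), array([ 523.5, -196.2]), array([ 385.4, -159.1]), array([ 399.1, -127.8])]
```

```bash
cat >> h.py <<'E'
YAW=np.radians(87.2);C0=np.array([552.,56.])
ex=np.array([np.cos(YAW),np.sin(YAW)]);ey=np.array([-ex[1],ex[0]])
H0=np.array([553.2,56.4])
def cad(x,y):return C0+x*ex+y*ey
def arc(q):
    a=175*(np.sin(q-1.251)+.949);b=175*(np.cos(q-1.251)-.314)
    return np.r_[H0+a*ex,133+b]
def st():
    s=sensors.read_state();print("t%.1f"%s['t'],s['eef_pos'].round(1),"F",s['force'].round(1),"w%.1f g%.1f"%(s['grip_width'],s['grasp_force']));return s
E
python3 - <<'E'
from h import *
for a in (YAW,YAW-np.pi):
    for q in (0,.6,1.2,1.9): 
        j=ctrl.solve_ik(arc(q),rot(a));print(q,None if j is None else np.round(j,2))
for n,p,a in(("stap",(461,-161,38),np.radians(72)),("mark",(513.6,-406,30),np.radians(149)),("mark",(513.6,-406,30),np.radians(-31)),("place",(*cad(-60,0),46),YAW)):
    print(n,ctrl.solve_ik(p,rot(a)))
R=rot(YAW)
ctrl.gripper_to(45,60)
ctrl.move_ptp([*H0,250],R);ctrl.move_l([*H0,170],vel=150)
print(ctrl.move_l([*H0,133],vel=40,threshold=8));st()
ctrl.gripper_to(0,60);st()
grab("scene","g1",(230,120,430,270),3.5)
E
```

```text
0 [-0.05  0.3   1.7  -0.    1.14 -1.58]
0.6 [ 0.05  0.23  1.6  -0.    1.31 -1.47]
1.2 [ 0.22  0.26  1.48 -0.    1.4  -1.3 ]
1.9 [ 0.39  0.4   1.37 -0.    1.37 -1.13]
0 [-0.05  0.3   1.7  -0.    1.14  1.57]
0.6 [ 0.05  0.23  1.6  -0.    1.31  1.67]
1.2 [ 0.22  0.26  1.48 -0.    1.4   1.84]
1.9 [ 0.39  0.4   1.37 -0.    1.37  2.01]
stap [-5.13457171e-01  3.30339812e-01  1.91074748e+00 -4.44089210e-16
  9.00505363e-01 -1.77009423e+00]
mark None
mark [-8.00968880e-01  6.19374734e-01  1.47732270e+00 -4.44089210e-16
  1.04489522e+00 -2.59916812e-01]
place [-1.64795578e-01  4.18245242e-01  1.75735359e+00 -4.44089210e-16
  9.65993818e-01 -1.68672269e+00]
False
t4.4 [553.5  56.4 133.3] F [ 0.8 -0.3  0.5] w45.1 g0.0
t4.8 [553.4  56.4 133.4] F [-0.9  0.5  2.4] w9.7 g58.4
```

View pics/g1.png

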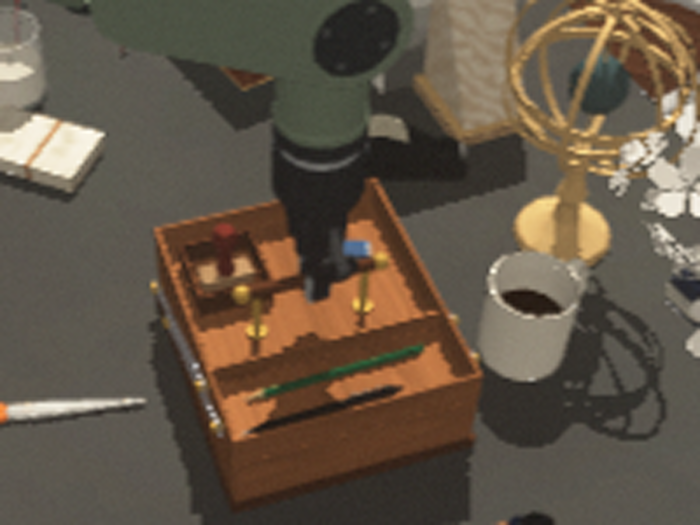

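The jaws hold the bar: width 9.7 mm, force 58 N. In the picture the fingers are on the bar at (320,280), and pen, pencil, rubber and stamp are all in place. Now I lift the tray along its arc.

```bash
python3 - <<'E'
from h import *
q=0
for q in np.linspace(0,1.9,17)[1:]:
    ctrl.move_l(arc(q),vel=90)
    s=sensors.read_state();F=s['force'];print("%.2f"%q,F.round(1),"%.1f"%s['grip_width'],end=" | ")
    if np.linalg.norm(F)>35: print("HIGH");break
st()
E
```

```text
0.12 [ 2.3 -1.9 -3.8] 10.0 | 0.24 [ 2.8 -1.6 -4.2] 10.0 | 0.36 [ 4.3 -1.8 -3.5] 9.5 | 0.47 [ 5.6 -3.2 -2.7] 9.9 | 0.59 [ 5.7 -1.8 -2. ] 10.0 | 0.71 [ 7.3 -1.9 -1.5] 10.0 | 0.83 [ 7.1 -3.  -1. ] 9.8 | 0.95 [ 6.8 -2.3 -0.3] 9.7 | 1.07 [ 7.6 -1.2  0.3] 9.9 | 1.19 [ 7.6 -1.   1.6] 9.8 | 1.31 [ 7.8 -0.3 -0.1] 9.9 | 1.42 [9.9 0.6 0.6] 9.9 | 1.54 [11.   0.8 -0.4] 10.3 | 1.66 [10.9  1.6 -0.7] 9.9 | 1.78 [10.9  2.1 -0.9] 9.9 | 1.90 [11.7  1.6 -1.6] 10.0 | t11.0 [569.9 328.1 217.7] F [11.7  1.6 -1.6] w10.0 g59.0
```

```bash
sed -i 's/87\.2/86.7/' h.py; python3 - <<'E'
from h import *
print(ctrl.move_l(arc(1.925),vel=30,threshold=8));st()
ctrl.gripper_to(40);ctrl.hold(.3);p=st()['eef_pos']
ctrl.move_l([p[0],p[1],290],vel=150)
ctrl.move_ptp([420,150,330],rot(YAW))
W=None
im,d=grab("top","o1",(280,140,480,265),4)
p=P["top"];v,u=np.mgrid[:400,:640]
C=(np.linalg.inv(p['mtx'])@np.stack([u.ravel(),v.ravel(),np.ones(u.size)]))*d.ravel()
W=(np.array(p['R']).T@(C-np.array(p['t'])[:,None])).T.reshape(400,640,3)
def seg(n,b,lo,hi):
    x0,y0,x1,y1=b;w=W[y0:y1,x0:x1].reshape(-1,3);w=w[(w[:,2]>lo)&(w[:,2]<hi)];r=cv2.minAreaRect(w[:,:2].astype(np.float32))
    print(n,len(w),w.mean(0).round(1),np.round(r[0],1),np.round(r[1],1),round(r[2],1))
seg("stap",(376,195,412,252),36,55);seg("box rim",(285,155,380,245),58,80)
hm=(W[...,2]>6)&(W[...,2]<30)&(im.min(2)>140);ys,xs=np.nonzero(hm[196:228,433:475]);w=W[196:228,433:475][ys,xs]
print("marker white",len(w),w.mean(0).round(1))
E
```

```text
True
t11.2 [570.7 331.  215.5] F [-0.4 -0.8  3.3] w10.0 g59.7
t11.9 [571.5 331.6 215.6] F [-0.1 -0.1  1. ] w40.0 g0.0
stap 270 [ 459.9 -161.4   43.9] [ 460.4 -162.1] [ 28.8 142.7] 69.9
box rim 412 [573.2  47.5  66.1] [576.3  56.7] [284.3 268.5] 1.8
marker white 86 [ 502.6 -423.2   14.8]
```

View pics/o1.png

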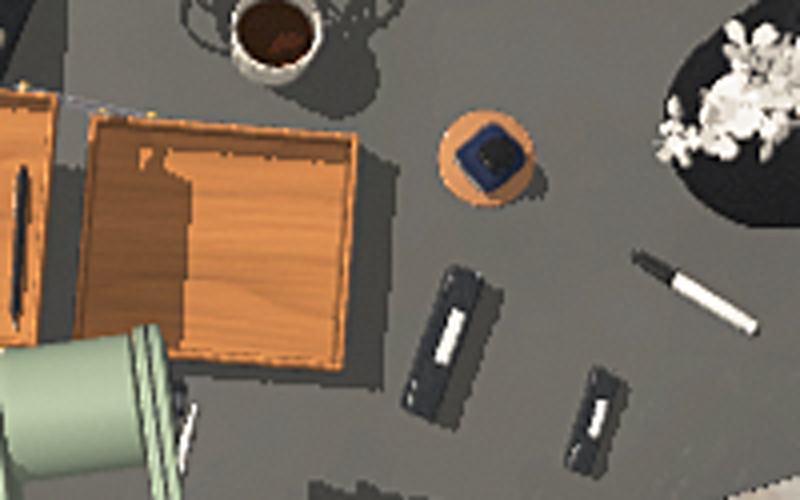

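The tray rests open and the compartment is empty, from (85,120) to (350,365) in crop pixels. The stapler at (445,345) and the marker at (695,290) have not moved. Packing the stapler now.

```bash
python3 - <<'E'
from h import *
a=np.radians(71.5)
ctrl.gripper_to(65,60)
ctrl.move_ptp([460.5,-161.5,150],rot(a));
print(ctrl.move_l([460.5,-161.5,36],vel=100,threshold=8));ctrl.gripper_to(0,60);s=st()
if s['grip_width']>20:
    ctrl.move_l([460.5,-161.5,160],vel=120);st()
    t=cad(-60,0);ctrl.move_ptp([*t,170],rot(YAW))
    ctrl.move_l([*t,100],vel=120);print(ctrl.move_l([*t,43],vel=40,threshold=6));st()
    ctrl.gripper_to(58);ctrl.move_l([*t,170],vel=120)
ctrl.move_ptp([480,-300,200],rot(np.radians(-31)))
grab("top","s1",(280,140,480,265),4)
E
```

```text
False
t17.0 [ 461.  -161.9   36.7] F [-0.9 -0.3  3.5] w26.5 g59.8
t18.2 [ 459.7 -161.1  159. ] F [-0.4 -1.6 -2.6] w26.8 g59.0
True
t20.9 [548.3  -3.9  44.7] F [-1.2 -0.4  5.6] w27.1 g60.0
```

View pics/s1.png

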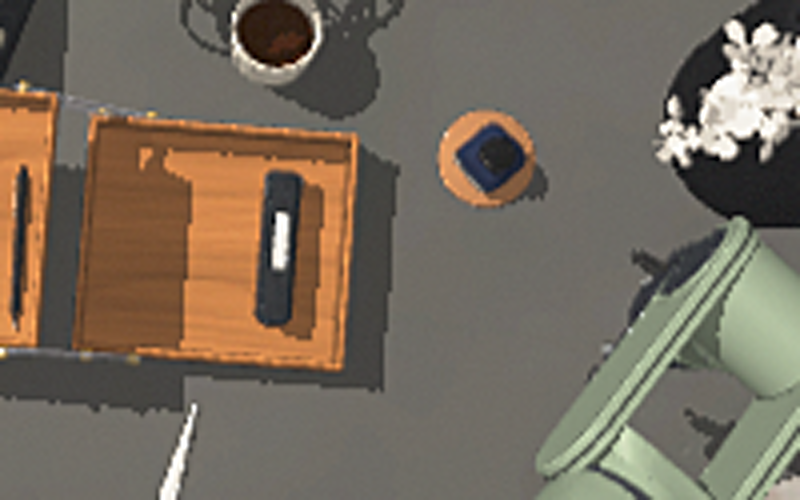

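The stapler lies flat in the compartment at (278,247), parallel to the walls. The marker is next.

```bash
python3 - <<'E'
from h import *
a=np.radians(-31);m=[513.6,-406]
ctrl.gripper_to(45,40)
ctrl.move_ptp([*m,130],rot(a))
print(ctrl.move_l([*m,31],vel=80,threshold=8));ctrl.gripper_to(0,40);s=st()
if s['grip_width']>6:
    ctrl.move_l([*m,160],vel=120);st()
    t=cad(20,0);ctrl.move_ptp([*t,170],rot(YAW-np.pi))
    ctrl.move_l([*t,100],vel=120);print(ctrl.move_l([*t,38],vel=40,threshold=6));st()
    ctrl.gripper_to(45);ctrl.move_l([*t,170],vel=120)
ctrl.move_ptp([420,-250,300],rot(YAW-np.pi))
grab("top","m1",(200,100,480,265),2.8)
E
```

```text
False
t26.6 [ 514.1 -406.4   31.8] F [-0.5 -0.7  3.3] w13.3 g39.3
t27.8 [ 513.  -405.4  158.7] F [ 0.1  0.  -1. ] w13.4 g38.9
True
t31.7 [553.   76.   39.8] F [ 0.  -0.2  4.3] w13.7 g39.7
```

View pics/m1.png

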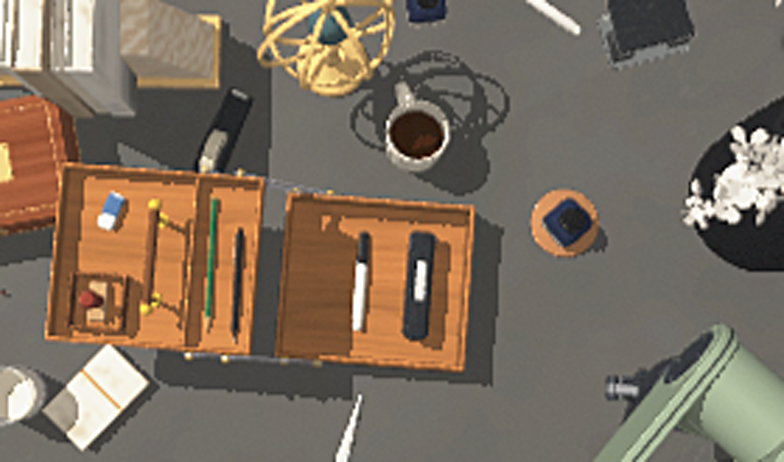

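The marker at (361,282) and stapler at (420,285) both lie in the compartment. The tray contents are intact, with the bar at (152,255). Closing the tray slowly now.

```bash
python3 - <<'E'
from h import *
R=rot(YAW);ctrl.gripper_to(40,70)
b=np.array([571.,331.3,215.5]);off=b-arc(1.923)
print("off",off.round(1))
ctrl.move_ptp([420,-50,330],R);ctrl.move_ptp([b[0],b[1],330],R)
ctrl.move_l([b[0],b[1],255],vel=120);print(ctrl.move_l(b,vel=50,threshold=8));ctrl.gripper_to(0,70);s=st()
assert s['grip_width']>6
for q in np.linspace(1.923,0,18)[1:]:
    ctrl.move_l(arc(q)+off*q/1.923,vel=80 if q>.3 else 40)
    s=sensors.read_state();F=s['force'];print("%.2f"%q,F.round(1),"%.1f"%s['grip_width'],end=" | ")
    if np.linalg.norm(F)>35: print("HIGH");break
st()
E
```

```text
off [2.  0.3 0.5]
False
t41.0 [571.3 331.  216.2] F [-0.2 -1.8  2.9] w9.8 g68.3
1.81 [1.1 2.3 0.2] 9.8 | 1.70 [1.9 3.  1.8] 9.6 | 1.58 [2.  2.  4.9] 9.5 | 1.47 [0.6 2.3 6. ] 9.4 | 1.36 [0.9 1.1 7. ] 9.3 | 1.24 [ 0.2 -0.7  6.1] 10.1 | 1.13 [-0.2 -1.9  6.3] 9.5 | 1.02 [ 0.3 -2.2  6. ] 9.6 | 0.90 [ 1.3 -4.1  5.5] 9.6 | 0.79 [ 1.8 -5.8  3.6] 9.6 | 0.68 [ 2.9 -5.8  2. ] 9.7 | 0.57 [ 2.9 -6.3  2.5] 9.3 | 0.45 [ 3.5 -7.   0.3] 9.3 | 0.34 [ 4.9 -6.3 -1.1] 9.8 | 0.23 [ 5.4 -6.  -1.8] 9.4 | 0.11 [ 6.8 -4.7 -3. ] 9.6 | 0.00 [ 0.2 -0.5 11.4] 9.6 | t48.5 [554.   56.4 134. ] F [ 0.2 -0.5 11.4] w9.6 g69.8
```

```bash
python3 - <<'E'
from h import *
ctrl.gripper_to(40);p=st()['eef_pos'];ctrl.move_l([p[0],p[1],230],vel=150)
ctrl.move_ptp([400,-330,300],rot(YAW-np.pi/2))
im,d=grab("top","k1",(290,145,430,250),5.6)
p=P["top"];v,u=np.mgrid[:400,:640]
C=(np.linalg.inv(p['mtx'])@np.stack([u.ravel(),v.ravel(),np.ones(u.size)]))*d.ravel()
W=(np.array(p['R']).T@(C-np.array(p['t'])[:,None])).T.reshape(400,640,3)
def seg(n,b,lo,hi):
    x0,y0,x1,y1=b;w=W[y0:y1,x0:x1].reshape(-1,3);w=w[(w[:,2]>lo)&(w[:,2]<hi)];r=cv2.minAreaRect(w[:,:2].astype(np.float32))
    print(n,len(w),w.mean(0).round(1),np.round(r[0],1),np.round(r[1],1),round(r[2],1))
seg("knob",(306,203,324,224),115,160);seg("handle",(325,178,342,222),115,150);seg("rim",(290,160,380,240),90,112)
seg("cap",(385,160,418,195),58,90)
# blue bottle body
h=cv2.cvtColor(im,cv2.COLOR_RGB2HSV);m=((h[...,0]>105)&(h[...,0]<130)&(h[...,1]>110)).astype(np.uint8);m[:160]=0;m[196:]=0;m[:,:386]=0;m[:,418:]=0
ys,xs=np.nonzero(m);r=cv2.minAreaRect(np.array([ray("top",x,y,46) for x,y in zip(xs,ys)],np.float32));print("blue",r)
print("well nominal",H0+68*ex+58*ey)
E
```

```text
t48.9 [552.   56.5 131.7] F [ 0.2  0.3 -0.7] w40.0 g0.0
knob 34 [500.  129.6 135.2] [500.2 130.3] [20.4 20.2] 45.9
handle 133 [553.   56.5 132.4] [553.2  56.1] [ 14.5 139.9] 87.5
rim 556 [549.1  58.8  98.8] [552.3  56.7] [252.1 232.5] 86.5
cap 61 [ 638.9 -205.5   67.1] [ 639.6 -205.7] [29.9 28.9] 56.5
blue ((636.7225341796875, -202.98455810546875), (47.992340087890625, 45.89863204956055), 45.332275390625)
well nominal [499.21052847 127.62595709]
```

View pics/k1.png

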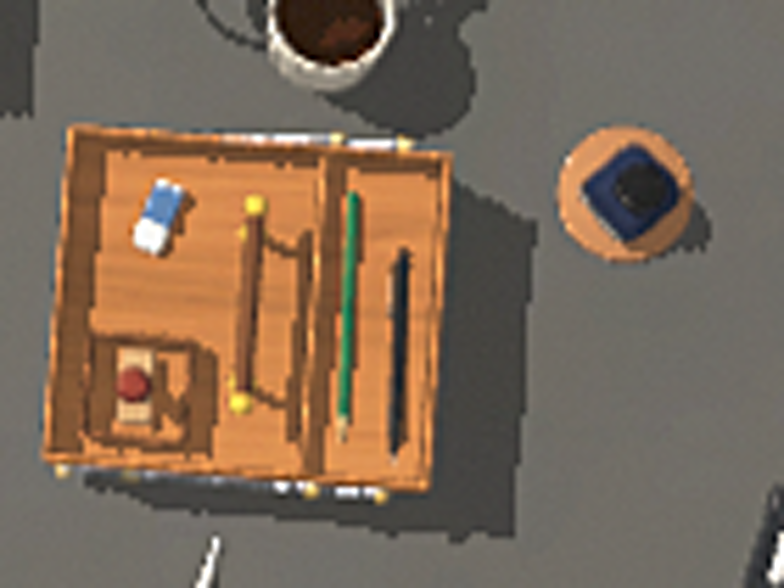

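The tray is fully closed with pen, pencil and rubber inside. The stamp knob is at (133,383) in the well, and the bottle's sides run at about 41°. I move the stamp to a temporary spot first and then measure the empty well.

```bash
python3 - <<'E'
from h import *
R=rot(YAW);k=[500.2,129.2];T=[460,-170]
ctrl.gripper_to(50,40)
ctrl.move_ptp([420,0,280],R);ctrl.move_ptp([*k,220],R)
print(ctrl.move_l([*k,131],vel=70,threshold=6));ctrl.gripper_to(0,40);s=st()
if s['grip_width']>12:
    ctrl.move_l([*k,240],vel=100);ctrl.move_ptp([*T,160],R)
    ctrl.move_l([*T,75],vel=100);print(ctrl.move_l([*T,55],vel=25,threshold=4));st()
    ctrl.gripper_to(50);ctrl.move_l([*T,180],vel=120)
# bottle squeezes
b=[639.3,-206.5];ctrl.gripper_to(85,20)
for a in (-48.5,41.5):
    ctrl.move_ptp([*b,150],rot(np.radians(a)))
    print(ctrl.move_l([*b,47],vel=80,threshold=6));ctrl.gripper_to(0,20);st();ctrl.gripper_to(85,20)
    ctrl.move_l([*b,150],vel=120)
ctrl.move_ptp([400,-330,300],rot(0.7))
im,d=grab("top","k2",(290,145,430,250),5.6);np.savez("k2.npz",im=im,d=d)
E
```

```text
False
t55.3 [500.5 129.3 131.5] F [-1.2 -0.7  2.7] w21.4 g39.1
True
t59.4 [ 459.8 -170.    59.7] F [-0.8  0.3  3.8] w21.6 g39.6
False
t65.3 [ 639.4 -206.4   47.7] F [-1.8  2.1  4.1] w52.6 g21.6
False
t70.0 [ 639.6 -207.    47.7] F [-1.4 -1.2  2.8] w51.4 g22.2
```

View pics/k2.png

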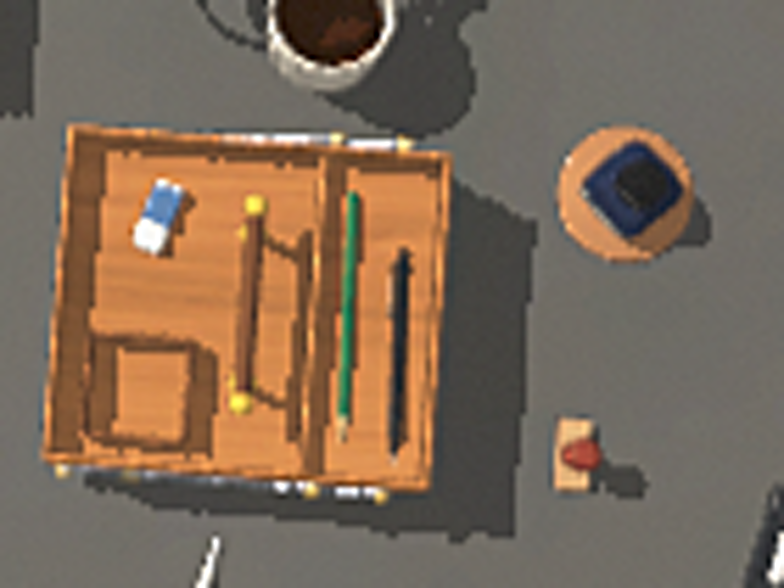

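```bash
python3 - <<'E'
from h import *
f=np.load("k2.npz");im=f['im']
o=cv2.resize(im[195:230,298:342,::-1],None,fx=14,fy=14,interpolation=cv2.INTER_CUBIC)
wc=H0+68*ex+58*ey
for h,c in((31,(0,255,0)),(35,(255,255,0))):
    pts=[]
    for sx,sy in((1,1),(1,-1),(-1,-1),(-1,1)):
        w=wc+h*sx*ex+h*sy*ey;u,v=proj("top",[*w,96]);pts.append([(u+.5-298)*14,(v+.5-195)*14])
    cv2.polylines(o,[np.int32(pts)],True,c,1)
cv2.imwrite("pics/well.png",o)
h=cv2.cvtColor(im,cv2.COLOR_RGB2HSV);m=((h[...,0]>105)&(h[...,0]<130)&(h[...,1]>110)).astype(np.uint8);m[:160]=0;m[196:]=0;m[:,:386]=0;m[:,418:]=0
ys,xs=np.nonzero(m);print(cv2.minAreaRect(np.array([ray("top",x,y,46) for x,y in zip(xs,ys)],np.float32)))
E
```

```text
((638.7266845703125, -204.79425048828125), (48.02177047729492, 45.90919494628906), 45.327632904052734)
```

View pics/well.png

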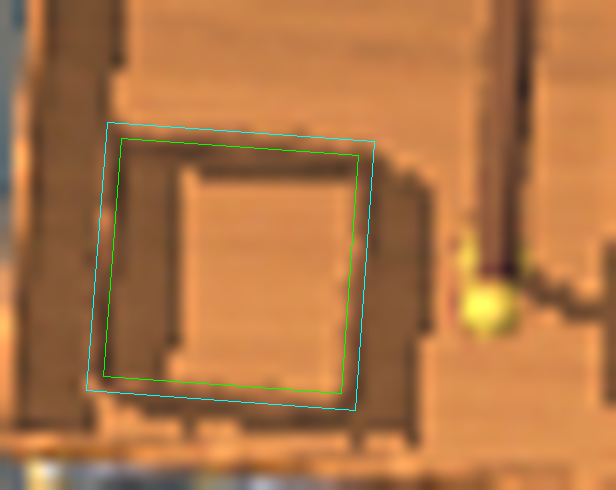

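The computed well outline (corners (107,123) to (355,410)) matches the well in the picture to about 1 mm, and both squeezes on the bottle closed flat at 54 mm. Now the bottle goes into the well.

```bash
python3 - <<'E'
from h import *
b=[639.3,-206.5];wc=H0+68*ex+58*ey;R=rot(YAW);Rb=rot(np.radians(41.5))
ctrl.gripper_to(50,50)
ctrl.move_ptp([*b,150],Rb)
print(ctrl.move_l([*b,78],vel=50,threshold=5));ctrl.gripper_to(0,50);s=st()
if s['grip_width']>20:
    z=s['eef_pos'][2]
    ctrl.move_l([*b,z+15],vel=40);ctrl.move_l([*b,240],vel=80);st()
    ctrl.move_l([560,-60,240],R,vel=110);ctrl.move_l([*wc,240],vel=100)
    ctrl.move_l([*wc,z-4+72+28],vel=80);ctrl.hold(.2)
    print(ctrl.move_l([*wc,z-4+72-3],vel=20,threshold=5),"expect",z+68);st()
E
```

```text
False
t76.2 [ 639.7 -206.8   78.7] F [-0.4  0.1  2.6] w29.1 g49.8
t78.7 [ 639.  -206.4  239.3] F [ 0.5 -0.2 -3. ] w28.7 g49.5
True expect 146.7098427318033
t85.0 [499.  127.6 146.1] F [-0.9 -0.2  4.4] w29.2 g50.2
```

Contact came at the expected floor height. I release the bottle and move the stamp to the coaster.

```bash
python3 - <<'E'
from h import *
R=rot(YAW);wc=H0+68*ex+58*ey;T=[459.8,-170];c=[639.7,-207]
ctrl.gripper_to(48);ctrl.hold(.2);ctrl.move_l([*wc,250],vel=100)
ctrl.gripper_to(50,40);ctrl.move_ptp([*T,180],R)
print(ctrl.move_l([*T,60],vel=70,threshold=6));ctrl.gripper_to(0,40);s=st()
if s['grip_width']>12:
    ctrl.move_l([*T,180],vel=100);ctrl.move_ptp([*c,160],R)
    ctrl.move_l([*c,80],vel=100);print(ctrl.move_l([*c,59],vel=25,threshold=4));st()
    ctrl.gripper_to(50);ctrl.hold(.2);ctrl.move_l([*c,200],vel=120)
ctrl.move_ptp([400,-330,300],R)
im,d=grab("top","f1",(290,145,430,250),5.6)
p=P["top"];v,u=np.mgrid[:400,:640]
C=(np.linalg.inv(p['mtx'])@np.stack([u.ravel(),v.ravel(),np.ones(u.size)]))*d.ravel()
W=(np.array(p['R']).T@(C-np.array(p['t'])[:,None])).T.reshape(400,640,3)
def seg(n,b,lo,hi):
    x0,y0,x1,y1=b;w=W[y0:y1,x0:x1].reshape(-1,3);w=w[(w[:,2]>lo)&(w[:,2]<hi)];print(n,len(w),w.mean(0).round(1))
seg("cap",(303,200,326,226),127,150);seg("handle",(325,178,342,222),115,150);seg("stamp",(385,160,418,195),55,90);print(wc)
E
```

```text
False
t90.3 [ 460.  -170.1   60.5] F [-0.3  0.8  4.1] w21.6 g39.1
True
t94.0 [ 639.5 -206.9   64.7] F [-0.2  0.1  3.7] w21.7 g39.5
cap 64 [500.6 127.2 135.6]
handle 132 [553.   56.6 132.3]
stamp 33 [ 638.5 -205.1   67.2]
[499.21052847 127.62595709]
```

View pics/f1.png

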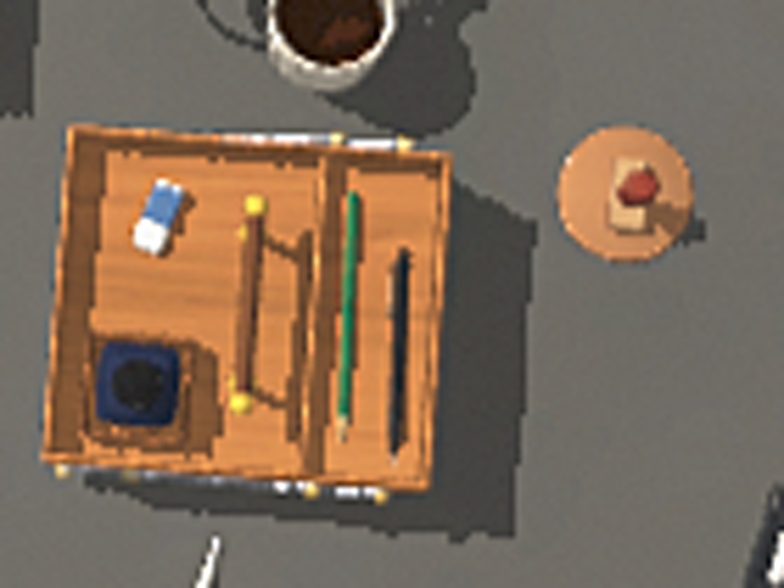

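The bottle sits square in the well at (138,383), with its cap top at 136 mm as it should be. The stamp stands upright mid-coaster at (630,195), and the tray is closed with its contents inside. Handing in.

```bash
python3 -c "
from h import *
ctrl.hold(.3);print(ctrl.finish_job());st()"
```

```text
the job is handed in; nothing more can be done
None
the job is handed in; nothing more can be done
```

The job is handed in: stapler and marker (the only packing items at the right front) are in the compartment, the tray was lowered gently and is fully down, the bottle stands in the well, the stamp stands on the coaster, and the last picture showed all as intended; no verdict was returned.

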